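Empty the tipping drain bucket into the sorting tray and load the next instrument

TASK

The cleaned brass pitot tip in the blue tipping bucket has passed inspection: turn the round tray, which has an orange post to push on, until the rim notch faces the brass pointer, so that the green half lies under the bucket, then push the red roller bar over past the latch until the tip rolls out into the green half, and let the bucket swing back fully home. Then stand the black altimeter case, face down as it is, on the floor of the emptied bucket for the next drain and let go. Do not touch the cleaned tip with the gripper, do not knock the altimeter case over, and leave the green rotor and the chrome bezel ring where they are.

Things in the scene. Friction and masses are not known exactly. Their poses are not given: they have to be found in the camera images.
- station: Dark iron base plate 260 x 380 x 12 mm fixed on the bench, carrying tray, bucket and pointer. Origin on the bench under the tray's centre, z up; the plate spans x -130 to 130, y -125 to 255. Bucket on the +y side, pivot axis parallel to x at y = 90, z = 90, between grey posts at x = -80 and 80 (top 100). Latch housing 24 x 20, top 106, at x = 98, y = 182.
- tray (a joint): Turn of the round tray about the vertical through the station's origin, rad. 0: notch faces the pointer, green half under the bucket's lip. Positive is counter-clockwise from above; it starts at 0.5 to 1.5, so it is pushed clockwise. Stops at -0.6 and 2.2. Friction (2 N at the rim) keeps it where it is left.
- tray_center (a point): Centre of the tray's floor, 22 mm above the bench; the frame turns with the tray. Outer radius 105, rim 4 mm thick, rim top 56 mm above the bench. A wall 4 mm thick and 44 mm high along the tray's x halves it; the +y half is lined green, the -y half red.
- pointer (a point): Tip of the brass pointer fixed to the station at the -x side of the tray, 112 mm from the tray's axis, 54 mm above the bench; it reaches 31 mm outwards.
- tray_notch (a point): The 23 mm wide gap in the tray's rim, on the rim's top at the tray's -x end (radius 103).
- tray_post (a point): Centre, 16 mm below the top, of the orange upright push post on the tray's rim at radius 102 mm, 155 deg clockwise from the tray's +x: 14 mm thick, standing from z = 56 to 98 mm above the bench.
- bucket (a joint): Tip of the blue bucket about its pivot, rad. 0: home (level); stop at 1.3 (dumping). A spring-loaded ball latch must be passed between about 0.05 and 0.3 with some 7 to 13 N at the red roller; then 4 to 6 N keep it moving. Let go, it springs home by itself past the latch. The tip rolls out above about 0.9; hold near 1.25 for a second.
- push_bar (a point): Middle of the red roller that tips the bucket, free to spin: 18 mm thick, 52 mm long along the station's x, centred at station x -133; a steel arm joins it 33 mm to +x. At home 53 mm on the +y side of the pivot and 97 above it (187 above the bench). Pushed from its +y side towards -y it arcs (radius 110) about the pivot, at most 201 above the bench; at 1.25 rad it is 75 to -y, 81 above the pivot.
- bucket_floor (a point): Centre of the bucket's floor, 64 mm above the bench at home, 181 mm from the tray's axis along the station's y; frame x along the pivot, y away from the tray. Flat floor 130 mm (x) by 91 mm (y); side and rear walls 3 mm thick, 56 mm above the floor; on the tray side a ramp rises 26 mm over 45 mm to the lip at the pivot.
- pitot: Brass pitot tip, a round rod 110 mm long, 28 mm thick, tapering at one end to 12 mm, 0.2 kg, lying in the bucket along the pivot axis. Origin in its axis at mid-length; its x along the rod.
- case: Black altimeter case standing on its face: bezel 66 mm across and 8 mm high, body 60 mm across to 52 mm height, above it an aluminium neck 28 mm across to 86 mm height. 0.3 kg. Origin at the centre of its underside, z up. Starts on the bench.
- case_neck (a point): Point on the axis of the case's neck, 70 mm above its underside: grip the neck here from above.
- rotor: Bystander: green gyro rotor, 64 mm across, 62 mm high, standing on the bench; origin at its underside.
- bezel: Bystander: chrome bezel ring, 90 mm across, 12 mm high, on the bench; origin at its underside.
Things that resemble listed ones, but are neither listed nor needed, are in the scene too. What is shaped like the case but pink or purple is not meant.

How it is judged:
On the way, in this order (a step that is already met when the one before it is completed fails the run):
1. the tray's notch faces the pointer while the bucket is still home (value of joint tray between -0.12 and 0.12 rad and value of joint bucket below 0.06 rad), for 0.2 s.
2. the bucket is tipped past its latch over the lined-up tray (value of joint tray between -0.12 and 0.12 rad and value of joint bucket above 0.9 rad), for 0.1 s.
3. the pitot tip lies in the green half and the bucket is back home, still empty (all of step 1 and y of pitot in the frame of tray_center between 0.004 and 0.1 m and z of pitot in the frame of tray_center between 0 and 0.032 m and horizontal distance between pitot and tray_center below 0.1 m and linear speed of pitot below 0.03 m/s and distance between case and bucket_floor above 0.1 m), for 0.2 s.
4. the altimeter case stands in the bucket (value of joint bucket below 0.06 rad and x of case in the frame of bucket_floor between -0.04 and 0.04 m and y of case in the frame of bucket_floor between -0.03 and 0.03 m and z of case in the frame of bucket_floor between -0.004 and 0.006 m and angle between case's own z axis and vertical below 0.12 rad), for 0.2 s.
At the end, for the whole second after the job is handed in: The tray's notch faces the pointer within 0.12 rad; the bucket is home (under 0.06 rad) and still; the pitot tip lies at rest on the floor of the tray's green half; the altimeter case stands upright (within 0.12 rad) at rest on the bucket's floor, released (all of step 4 and value of joint tray between -0.12 and 0.12 rad and velocity of joint bucket below 0.1 rad/s and y of pitot in the frame of tray_center between 0.004 and 0.1 m and z of pitot in the frame of tray_center between 0 and 0.032 m and horizontal distance between pitot and tray_center below 0.1 m and linear speed of each of pitot, case below 0.03 m/s); the robot touches nothing.
It fails at once if the gripper touches the cleaned pitot tip (contact force between any of the fingers, the arm and pitot above 0.5 N).
It fails at once if the altimeter case is knocked over (angle between case's own z axis and vertical above 0.6 rad).
It fails at once if the green rotor is disturbed by more than 15 mm (distance of rotor from where it was at the start of the episode above 0.015 m).
It fails at once if the bezel ring is disturbed by more than 15 mm (distance of bezel from where it was at the start of the episode above 0.015 m).
It also fails if it takes over 69 s, if anything falls off the work surface, if the arm or the gripper's body presses on something with over 40 N, if the wrist force passes 120 N, or if a joint passes its speed limit or range.

ROBOT

A 6-joint arm with a two-finger parallel gripper is mounted at the origin on the work surface. World frame = base frame: x ahead of the robot, y to its left, z up, the work surface at z = 0. Lengths are in m, angles in rad, forces in N, time in s.
With the tool pointing down it reaches from about 0.275 to 0.825 m from the base axis. Payload 4.9 kg.
Tool frame: the origin (TCP) lies on the centre line of the jaws, within the pads' length; the fingertips stand 8 mm ahead of it and the grasp point (between the pads) lies 11 mm behind it; z points along the fingers, y is the direction in which the jaws open and shut (so a half turn about z gives the same grasp; the last joint's range is limited). The gripper opens to 85 mm and grips with 20 to 120 N. Pads are 22 mm wide; open, the fingers measure 114 mm over their backs; the gripper's body (76 mm by 85 mm) begins 54 mm behind the grasp point. The pads swing forward as they close: fully open they stand 13 mm farther back than shut.
Start: joints at [-0.134, 0.326, -0.193, 1.052, 0, 1.437], TCP at [0.55, 0, 0.239] pointing down, gripper open.
Joint ranges: [-2.65, 2.65], [-0.97, 1.79], [-1.3, 1.35], [-1.93, 2.1], [-1.47, 1.37], [-3.14, 3.14]. Speed limits (rad/s): [2.57, 2.57, 3.14, 3.14, 3.14, 3.14].

INTERFACE

Orientations are given as a unit quaternion [w, x, y, z].
In Python, from station import robot, vision gives the robot as it stands.
- The arm moves only by the tool servo_tool, never from a script. Its argument "plan" is a list of rows, each a list of 3 entries, a list of its own where there are three numbers: the shift along the tool's x, y, z scaled (see below), then the turn about the tool's z scaled (see below), then the gripper's target within -1 to 1 (shut at 1, half-way at 0, fully open at -1). In form: [[[dx, dy, dz], spin, grip], ...]. A call has exactly 10 rows; each row is the pose to reach, as a shift and turn from the pose measured when the call began, along the tool's axes at that moment; what a row does not reach only later rows make up. The controller multiplies each number of a shift by 20 cm and each number of a turn by 90 degrees. A row lasts 1/12 s, in which the tool goes at most 41.7 mm and 7.16 degrees, less where a joint would pass 70% of its speed; a pose out of reach is approached as far as the arm can. A call with a number of a shift or a turn outside -1 to 1 is refused whole. A call with a gripper value outside its range is refused whole. The fingers move at their own pace and stop on an object; "squeeze" is the grip in N (left out, the last holds). Time passes only in rows, so rows that repeat a pose let the fingers close, or fill a call up. It gives the time, the measured TCP pose, the force and the opening at its end, in the units of the state.
- robot.get_state(): the state, without advancing time (a new reading comes with each control period).
- vision.get_image(name): name is "scene" or "side" or "wrist"; returns a dict with "img" (400x640x3 uint8, red, green, blue), "fx", "fy", "cx", "cy" (pixels), "position" and "orientation" of the camera in the world. Camera axes: x right, y down, z forward; pixel columns grow to the right and rows downward; lengths in m; the calibration is good to about 2 mm. A picture is of the moment at which its call begins. There is no depth.
- robot.sign_off(): hands the job in, once; it reports no verdict.
The state is a dict: "clock": time; "joints": joint angles; "joint_velocities": joint speeds; "effort": joint torques, N m; "tool_pos": TCP position; "ee_rot": TCP orientation; "contact_force": force on the tool from outside, world axes, zero at the start; "ft_torque": the same for the moment, N m; "opening": opening from 0.0 (shut) to 1.0 (fully open).
Only numpy, scipy, OpenCV 4.12 (cv2) and the standard library are available. Lean on these libraries where they do the work, as an engineer would, in place of code of your own. Each camera call takes 0.05 s, during which the arm holds its last target. There are 200 camera calls.

## Working session

There is one attempt and no reset: what is moved stays moved. The work goes in short steps, Python scripts to look and compute and a tool call to move; the robot and the scene stay as the last step left them, time stands still between calls to the robot, and variables do not carry over. Pictures are saved under pics/ and viewed, about 8 in all and at most 12, crops included, and the job is handed in when it is done.

Besides the shell and the picture viewer there is one more tool, called after "Request:" in YAML: its name, and indented under it one key for each argument. servo_tool: Moves the arm, as the interface text tells. Its arguments: {"type":"object","properties":{"plan":{"type":"array"},"squeeze":{"type":"number"}},"required":["plan"]}

```bash
mkdir -p pics; cat > h.py <<'E'
import numpy as np, cv2
from scipy.spatial.transform import Rotation as R
from station import robot, vision
def rot(q): return R.from_quat([q[1],q[2],q[3],q[0]]).as_matrix()
def get(n,f=None):
    d=vision.get_image(n)
    if f: cv2.imwrite('pics/'+f,d['img'][:,:,::-1])
    return d
def ray(d,u,v):
    r=rot(d['orientation'])@np.array([(u-d['cx'])/d['fx'],(v-d['cy'])/d['fy'],1]); return np.array(d['position']),r/np.linalg.norm(r)
def onz(d,u,v,z):
    p,r=ray(d,u,v); return p+r*(z-p[2])/r[2]
def proj(d,P):
    c=rot(d['orientation']).T@(np.array(P)-d['position']); return d['fx']*c[0]/c[2]+d['cx'],d['fy']*c[1]/c[2]+d['cy']
def tri(d1,a,d2,b):
    p,r=ray(d1,*a);q,s=ray(d2,*b)
    t=np.linalg.lstsq(np.c_[r,-s],q-p,rcond=None)[0]; return (p+r*t[0]+q+s*t[1])/2, np.linalg.norm(p+r*t[0]-q-s*t[1])
E
python3 - <<'E'
from h import *
for n in('scene','side','wrist'):
    d=get(n,n+'0.png'); print(n,d['fx'],d['cx'],d['cy'],d['position'],np.round(rot(d['orientation']),3).tolist())
print(robot.get_state())
E
```

```text
scene 468.4336714284048 320.15338386878585 200.75659893169268 [1.20877264 0.10902111 1.08710863] [[-0.167, 0.783, -0.599], [0.986, 0.129, -0.107], [-0.006, -0.609, -0.794]]
side 513.6589561049736 319.4619991063582 197.16418557797093 [-0.0245322   1.12950442  0.95325798] [[-0.912, -0.231, 0.339], [-0.411, 0.499, -0.763], [0.007, -0.835, -0.55]]
wrist 342.3137290746969 318.7429950038819 193.64604188086878 [0.54995597 0.07232336 0.37209331] [[1.0, 0.001, -0.001], [0.0, -0.958, -0.286], [-0.001, 0.286, -0.958]]
{'clock': 0.15, 'joints': array([-1.34180052e-01,  3.26763377e-01, -1.93300631e-01,  1.05200141e+00,
        5.18218695e-06,  1.43657926e+00]), 'joint_velocities': array([-0.00072449, -0.0014107 ,  0.00211021, -0.00069082, -0.00155533,
       -0.00015038]), 'effort': array([ 1.04211274e-03, -4.43704247e+01,  2.62664723e+01,  1.04285317e-02,
       -1.23322516e-04, -3.51401161e-05]), 'tool_pos': array([5.49598066e-01, 7.82270056e-05, 2.38707626e-01]), 'ee_rot': array([-5.06262432e-04,  7.07093554e-01,  7.07119724e-01, -3.82564319e-04]), 'contact_force': array([ 0.34187927, -0.2404875 ,  0.92119559]), 'ft_torque': array([ 0.04814124, -0.02011224,  0.02192897]), 'opening': 1.0000219089280689}
```

View pics/scene0.png

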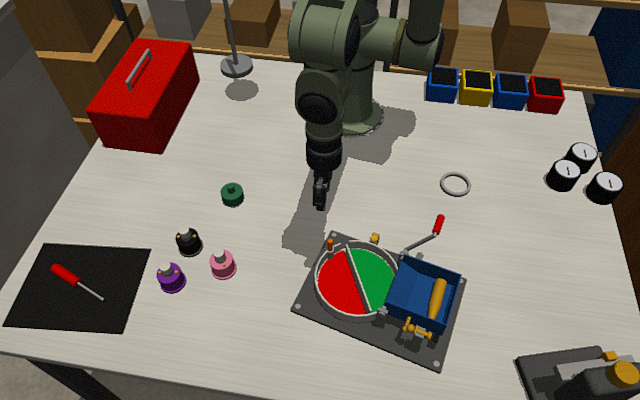

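View pics/side0.png

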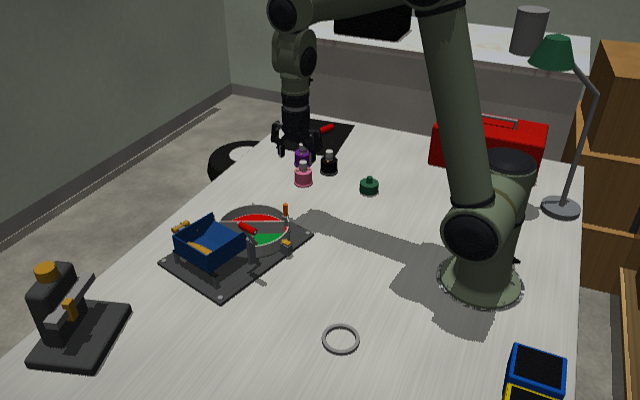

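Scene: station at about (380,300), with orange post (330,243), pointer (375,238) and red roller (439,222). Things shaped like the case are black (188,241), purple (171,278), pink (222,264), plus black white-faced gauges (565,175), (583,155) and (604,187). Things resembling the roller are the red screwdriver handle (65,273). I choose black (188,241) and the roller at (439,222), and check them in one crop.

```bash
python3 - <<'E'
from h import *
s=get('scene','s1.png'); d=get('side','d1.png')
for a in [(331,233),(467,277),(437,369),(292,309)]: print('plate',onz(s,*a,0.012).round(4))
def blobs(D,lo,hi,box,mn=8):
    h=cv2.cvtColor(D['img'],cv2.COLOR_RGB2HSV); m=cv2.inRange(h,lo,hi)
    k=np.zeros_like(m); x0,y0,x1,y1=box;k[y0:y1,x0:x1]=m[y0:y1,x0:x1]
    n,l,st,c=cv2.connectedComponentsWithStats(k)
    return [(st[i].tolist(),c[i].round(1).tolist()) for i in range(1,n) if st[i][4]>=mn]
R_=((0,150,90),(6,255,255)); 
print('roller s',blobs(s,*R_,(425,205,455,240)),'d',blobs(d,*R_,(230,215,262,242)))
O=((8,130,80),(18,255,255))
print('post s',blobs(s,*O,(320,230,345,260)),'d',blobs(d,*O,(275,195,295,225)))
print('pointer s',blobs(s,(15,100,80),(28,255,255),(360,228,385,250)))
a=cv2.resize(s['img'][215:375,280:480],None,fx=3,fy=3,interpolation=2)
b=cv2.resize(s['img'][215:305,140:250],None,fx=2,fy=2,interpolation=2)
b=cv2.copyMakeBorder(b,0,480-b.shape[0],0,0,0)[:, :200]
cv2.imwrite('pics/c1.png',np.hstack([a,b])[:,:,::-1])
E
```

```text
plate [0.5022 0.0127 0.012 ]
plate [0.5789 0.3776 0.012 ]
plate [0.8274 0.3059 0.012 ]
plate [ 0.7388 -0.0476  0.012 ]
roller s [([433, 214, 11, 19, 117], [438.3, 223.1])] d [([233, 215, 29, 19, 240], [248.1, 221.5])]
post s [([327, 238, 6, 13, 53], [329.6, 243.4])] d [([283, 203, 5, 13, 51], [284.6, 209.2])]
pointer s [([370, 232, 9, 10, 62], [374.3, 236.9])]
```

View pics/c1.png

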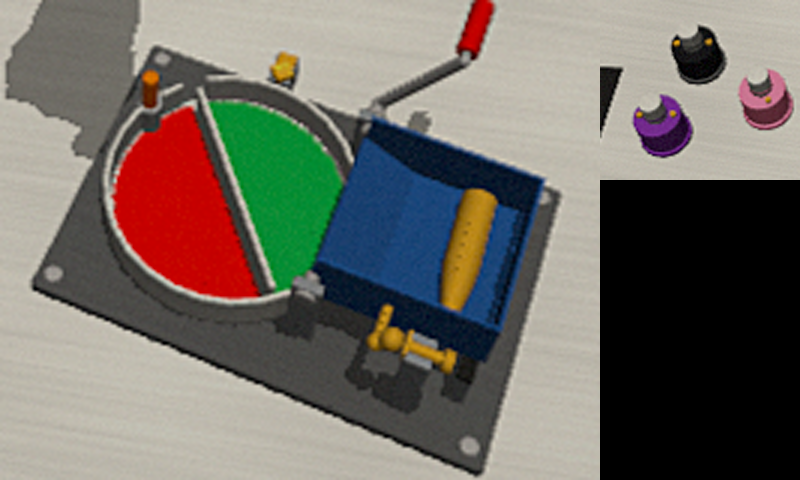

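```bash
python3 - <<'E'
from h import *
s=get('scene');d=get('side')
P=np.array([onz(s,*a,0.012) for a in [(331.7,230),(467.3,278.3),(440.,372.3),(291,311)]])
L=np.array([[-130,-125],[-130,255],[130,255],[130,-125]])/1000
A=P[:,:2];u=A-A.mean(0);v=L-L.mean(0)
th=np.arctan2((v[:,0]*u[:,1]-v[:,1]*u[:,0]).sum(),(v*u).sum());c,sn=np.cos(th),np.sin(th);M=np.array([[c,-sn],[sn,c]])
t=A.mean(0)-M@L.mean(0);print('yaw',th,'t',t,'res',(A-(L@M.T+t)).round(4).tolist())
ro=tri(s,(438.3,223.1),d,(248.1,221.5));po=tri(s,(329.6,243.4),d,(284.6,209.2))
for n,x in(('roller',ro),('post',po)): print(n,x[0].round(4),x[1].round(4),'st',((x[0][:2]-t)@M).round(4))
q=(po[0][:2]-t)@M; print('tray from post',np.arctan2(q[1],q[0])+np.radians(155), np.hypot(*q))
# pointer
print('pointer st',((onz(s,374.3,236.9,0.054)[:2]-t)@M).round(4))
def seg(D,box,f):
    h=D['img'].astype(int);m=f(h);x0,y0,x1,y1=box;k=np.zeros(m.shape,np.uint8);k[y0:y1,x0:x1]=m[y0:y1,x0:x1]
    n,l,st,ce=cv2.connectedComponentsWithStats(k);i=1+st[1:,4].argmax();return st[i],ce[i]
print(seg(s,(165,220,205,262),lambda h:h.max(2)<60),seg(d,(315,140,345,185),lambda h:h.max(2)<60))
cv2.imwrite('pics/c2.png',np.hstack([cv2.resize(s['img'][220:290,150:250],None,fx=4,fy=4),cv2.resize(d['img'][130:200,270:370],None,fx=4,fy=4)])[:,:,::-1])
E
```

```text
yaw -0.24437126452386987 t [0.64747538 0.10071112] res [[0.001, 0.0022], [-0.0004, -0.0013], [-0.0016, -0.004], [0.001, 0.0031]]
roller [0.5562 0.2657 0.2015] 0.0083 st [-0.1285  0.138 ]
post [0.5805 0.0212 0.081 ] 0.0028 st [-0.0457 -0.0933]
tray from post 0.6789567609843021 0.10394271654466512
pointer st [-0.1275 -0.0013]
(array([176, 229,  26,  28, 445], dtype=int32), array([189.19775281, 244.03146067])) (array([315, 140,  30,  36, 629], dtype=int32), array([327.75039746, 155.07949126]))
```

View pics/c2.png

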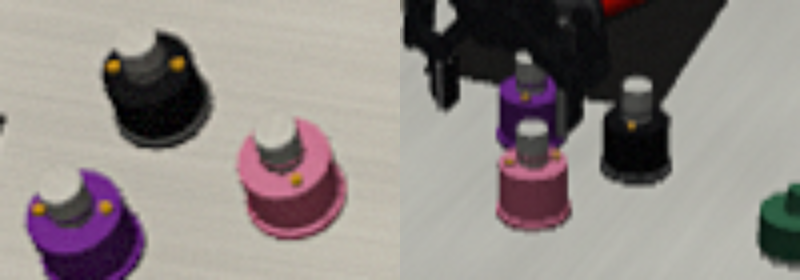

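Crop shows the black case clearly, with its neck at scene (185,230) and side (329,151). The tray is at about +0.68 rad. First move: shut the jaws and go to the -y side of the post.

Request:
servo_tool:
  plan:
    - [[-0.05,0.05,0.1],0,1]
    - [[-0.12,0.12,0.2],0,1]
    - [[-0.175,0.18,0.3],0,1]
    - [[-0.175,0.18,0.4],0,1]
    - [[-0.175,0.18,0.5],0,1]
    - [[-0.175,0.18,0.6],0,1]
    - [[-0.175,0.18,0.7],0,1]
    - [[-0.175,0.18,0.8],0,1]
    - [[-0.175,0.18,0.8],0,1]
    - [[-0.175,0.18,0.8],0,1]
  squeeze: 60

```text
clock: 1.18
tool_pos: [0.5848, -0.0348, 0.0783]
ee_rot: [-0.001, 0.707, 0.707, -0.001]
contact_force: [0.3, 0.1, 1.7]
opening: 0.003
```

Request:
servo_tool:
  plan:
    - [[0.1,-0.01,0],0,1]
    - [[0.19,-0.02,0],0,1]
    - [[0.23,-0.05,0],0,1]
    - [[0.27,-0.085,0],0,1]
    - [[0.32,-0.115,0],0,1]
    - [[0.36,-0.14,0],0,1]
    - [[0.4,-0.155,0],0,1]
    - [[0.43,-0.17,0],0,1]
    - [[0.46,-0.18,0],0,1]
    - [[0.46,-0.18,0],0,1]

```text
clock: 2.02
tool_pos: [0.5494, 0.0584, 0.0796]
ee_rot: [-0.001, 0.707, 0.707, 0.0]
contact_force: [-0.9, 0.8, 0.1]
opening: 0.001
```

```bash
cat >> h.py <<'E'
T=np.array([.6475,.1007]);TH=-.2444;M=np.array([[np.cos(TH),-np.sin(TH)],[np.sin(TH),np.cos(TH)]])
def st(p): return (np.array(p)[:2]-T)@M
def wo(x,y,z): return np.r_[M@[x,y]+T,z]
def comp(D,lo,hi,box,mn=8):
    m=cv2.inRange(cv2.cvtColor(D['img'],cv2.COLOR_RGB2HSV),lo,hi)
    k=np.zeros_like(m); x0,y0,x1,y1=box;k[y0:y1,x0:x1]=m[y0:y1,x0:x1]
    n,l,s,c=cv2.connectedComponentsWithStats(k)
    return [(s[i].tolist(),c[i].round(1).tolist()) for i in range(1,n) if s[i][4]>=mn]
E
cat > tray.py <<'E'
from h import *
s=get('scene');d=get('side')
m=cv2.inRange(cv2.cvtColor(s['img'],cv2.COLOR_RGB2HSV),(50,150,60),(75,255,255));m[:, :300]=0
r=cv2.inRange(cv2.cvtColor(s['img'],cv2.COLOR_RGB2HSV),(0,200,90),(5,255,255));r[:,:300]=0;r[:235]=0;r[:,420:]=0
def top(mk): 
    y,x=np.nonzero(mk);return np.c_[x,y]
# wall direction: SVM-like separator of red/green floor pixels via LDA on floor plane
G=np.array([onz(s,*p,.022)[:2] for p in top(m)]);Rr=np.array([onz(s,*p,.022)[:2] for p in top(r)])
print('green',st(G.mean(0)),'red',st(Rr.mean(0)))
O=((8,130,80),(18,255,255))
print(comp(s,*O,(310,220,370,270)),comp(d,*O,(260,190,310,240)))
a=cv2.resize(s['img'][210:330,290:470],None,fx=4,fy=4,interpolation=2);cv2.imwrite('pics/t.png',a[:,:,::-1])
E
python3 tray.py
```

```text
green [-0.00738235  0.03617665] red [-0.00089665 -0.04822244]
[([351, 231, 5, 12, 41], [352.9, 235.7])] [([285, 215, 4, 14, 53], [286.5, 221.9])]
```

View pics/t.png

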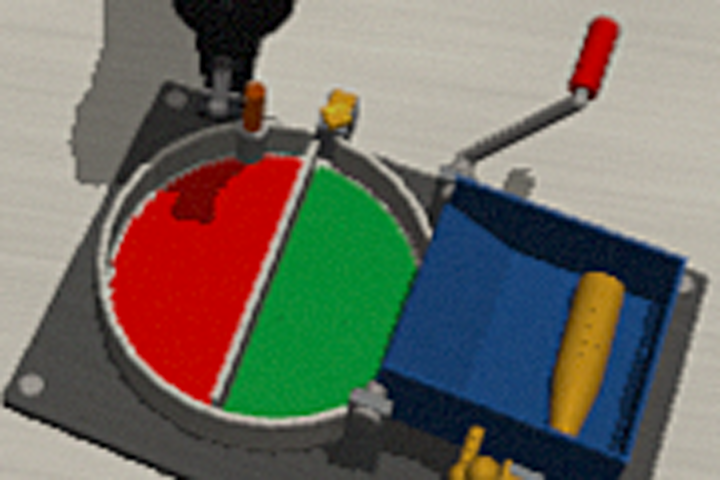

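```bash
python3 - <<'E'
from h import *
s=get('scene');d=get('side')
a,b=[st(onz(s,*p,.066)) for p in [(368.75,246.25),(344.25,310.75)]]
print(a,b,'ang',np.arctan2(*(b-a)[::-1]))
p,e=tri(s,(352.9,235.7),d,(286.5,221.9));q=st(p);print(p,e,q,np.arctan2(q[1],q[0])+np.radians(155))
p,e=tri(s,(185,230.5),d,(329.2,151));print('case neck top',p,e)
print('roller home, 1.25', [wo(-.133,.143,.187),wo(-.133,.015,.171)])
for z in(0,):
  b=onz(s,456,184,0);print('bezel',b); print('rotor',onz(s,232,190,.05))
E
```

```text
[-0.08730649 -0.00303819] [0.10101488 0.00501535] ang 0.042738834385378247
[0.54669105 0.07583605 0.08026425] 0.0012492992627062924 [-0.09179674 -0.04851822] 0.04988552190175488
case neck top [ 0.60181819 -0.35505051  0.0859985 ] 0.005847074301510818
roller home, 1.25 [array([0.55305471, 0.27163299, 0.187     ]), array([0.52208202, 0.14743681, 0.171     ])]
bezel [0.25935834 0.35460794 0.        ]
rotor [ 0.42841364 -0.28410899  0.05      ]
```

Tray is at about 0.045 rad, already inside tolerance. I'll nudge 4 mm more, back off and rise.

Request:
servo_tool:
  plan:
    - [[0.01,0,0],0,1]
    - [[0.025,0,0],0,1]
    - [[0.025,0,0],0,1]
    - [[-0.1,0,0],0,1]
    - [[-0.2,0,-0.05],0,1]
    - [[-0.2,0,-0.25],0,1]
    - [[-0.2,0,-0.45],0,1]
    - [[-0.2,0.02,-0.65],0,1]
    - [[-0.1,0.05,-0.85],0,1]
    - [[0,0.08,-0.95],0,1]

```text
clock: 3.05
tool_pos: [0.5678, 0.0568, 0.2736]
ee_rot: [0.001, 0.708, 0.706, 0.002]
contact_force: [0.7, 0.3, -0.3]
opening: -0.001
```

```bash
python3 - <<'E'
from h import *
print(robot.get_state()['tool_pos'],robot.get_state()['joints'])
s=get('scene','t2.png');d=get('side')
O=((8,130,80),(18,255,255))
a=comp(s,*O,(310,220,365,270));b=comp(d,*O,(260,190,310,240))
p,e=tri(s,a[0][1],d,b[0][1]);q=st(p);print(p,e,np.arctan2(q[1],q[0])+np.radians(155))
E
```

```text
[0.56782885 0.05679411 0.27356029] [-0.03062356  0.34183617 -0.08142198  1.14311042  0.00187317  1.54282981]
[0.54641814 0.07988798 0.07981811] 0.00015512263890091175 0.011122846340652526
```

Request:
servo_tool:
  plan:
    - [[0.1,0,0],0.05,1]
    - [[0.25,0,0],0.1,1]
    - [[0.42,0,0],0.155,1]
    - [[0.6,0,0],0.155,1]
    - [[0.78,0,0],0.155,1]
    - [[0.92,0,0],0.155,1]
    - [[1,0,0],0.155,1]
    - [[1,0,0],0.155,1]
    - [[1,0,0],0.155,1]
    - [[1,0,0],0.155,1]

```text
clock: 3.98
tool_pos: [0.5691, 0.2584, 0.2741]
ee_rot: [0.002, 0.787, 0.617, 0.004]
contact_force: [0.7, -0.4, -0.2]
opening: -0.002
```

Request:
servo_tool:
  plan:
    - [[0.12,-0.03,0],0,1]
    - [[0.25,-0.07,0],0,1]
    - [[0.36,-0.095,0],0,1]
    - [[0.36,-0.095,0.05],0,1]
    - [[0.36,-0.095,0.2],0,1]
    - [[0.36,-0.095,0.35],0,1]
    - [[0.36,-0.095,0.45],0,1]
    - [[0.36,-0.095,0.505],0,1]
    - [[0.36,-0.095,0.505],0,1]
    - [[0.36,-0.095,0.505],0,1]

```text
clock: 4.82
tool_pos: [0.569, 0.3318, 0.1734]
ee_rot: [0.002, 0.788, 0.616, 0.003]
contact_force: [0.7, 0.6, 1.1]
opening: -0.001
```

```bash
python3 - <<'E'
from h import *
g=robot.get_state();p=g['tool_pos'];print(p,st(p),g['contact_force'])
s=get('scene');d=get('side')
cv2.imwrite('pics/r.png',np.hstack([cv2.resize(s['img'][150:290,380:520],None,fx=2.8,fy=2.8,interpolation=2),cv2.resize(d['img'][130:270,180:320],None,fx=2.8,fy=2.8,interpolation=2)])[:,:,::-1])
E
```

```text
[0.56896637 0.33182633 0.17336349] [-0.13212643  0.20525476] [0.71123801 0.57236078 1.13826234]
```

View pics/r.png

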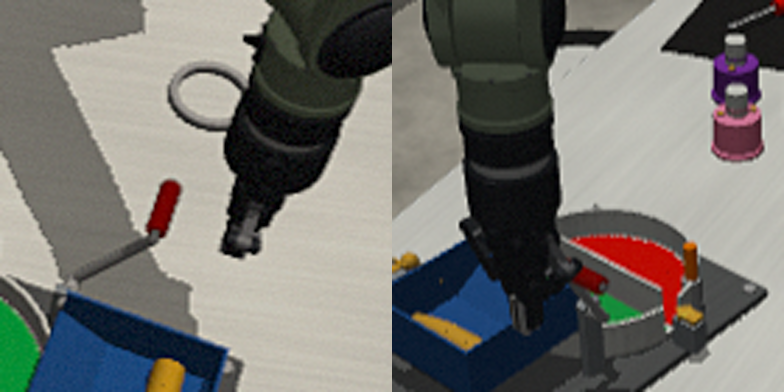

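Request:
servo_tool:
  plan:
    - [[-0.1,0,0],0,1]
    - [[-0.19,0,0],0,1]
    - [[-0.23,0,0],0,1]
    - [[-0.27,0,0],0,1]
    - [[-0.31,0,0],0,1]
    - [[-0.35,0,0],0,1]
    - [[-0.4,0,0],0,1]
    - [[-0.45,0,0],0,1]
    - [[-0.5,0,0],0,1]
    - [[-0.55,0,0],0,1]

```text
clock: 5.75
tool_pos: [0.5448, 0.2281, 0.1763]
ee_rot: [0.001, 0.787, 0.617, 0.008]
contact_force: [0.4, 6.6, 0.1]
opening: -0.002
```

Request:
servo_tool:
  plan:
    - [[-0.03,0,0.01],0,1]
    - [[-0.06,0,0.02],0,1]
    - [[-0.09,0,0.03],0,1]
    - [[-0.12,0,0.04],0,1]
    - [[-0.15,0,0.05],0,1]
    - [[-0.18,0,0.05],0,1]
    - [[-0.21,0,0.05],0,1]
    - [[-0.24,0,0.05],0,1]
    - [[-0.27,0,0.05],0,1]
    - [[-0.28,0,0.05],0,1]

```text
clock: 6.58
tool_pos: [0.5317, 0.175, 0.1664]
ee_rot: [0.0, 0.787, 0.617, 0.009]
contact_force: [-0.4, 6.6, -1.0]
opening: 0.001
```

```bash
python3 - <<'E'
from h import *
g=robot.get_state();p=g['tool_pos'];print(p,st(p),g['contact_force'])
s=get('scene');d=get('side')
cv2.imwrite('pics/r2.png',np.hstack([cv2.resize(s['img'][180:340,300:480],None,fx=2.2,fy=2.2,interpolation=2),cv2.resize(d['img'][150:310,160:340],None,fx=2.2,fy=2.2,interpolation=2)])[:,:,::-1])
E
```

```text
[0.53166864 0.17495192 0.16636608] [-0.13035621  0.04401715] [-0.38154801  6.61470537 -1.00621471]
```

View pics/r2.png

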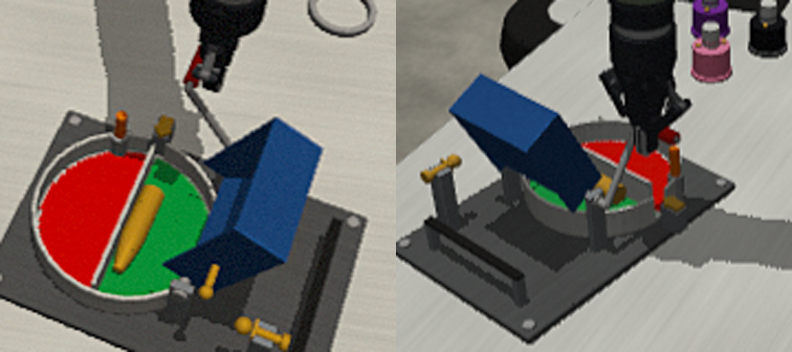

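Tip lies in the green half next to the wall, and the tray is still lined up. I'll let the bucket swing home, following it.

Request:
servo_tool:
  plan:
    - [[0,0,0],0,1]
    - [[0,0,0],0,1]
    - [[0.07,0,0],0,1]
    - [[0.14,0,0],0,1]
    - [[0.22,0,0],0,1]
    - [[0.3,0,0],0,1]
    - [[0.38,0,0],0,1]
    - [[0.46,0,0],0,1]
    - [[0.53,0,0],0,1]
    - [[0.6,0,0],0,1]

```text
clock: 7.52
tool_pos: [0.5615, 0.294, 0.1686]
ee_rot: [0.001, 0.786, 0.618, 0.01]
contact_force: [0.3, 0.2, -0.1]
opening: 0.001
```

Request:
servo_tool:
  plan:
    - [[0.06,0,0],0,1]
    - [[0.12,0,0],0,1]
    - [[0.2,0,0],0,0]
    - [[0.25,0,-0.1],0,-0.3]
    - [[0.25,0,-0.25],0,-0.3]
    - [[0.25,0,-0.4],0,-0.3]
    - [[0.25,0,-0.6],0,-0.3]
    - [[0.25,0,-0.7],0,-0.3]
    - [[0.25,0,-0.7],0,-0.3]
    - [[0.25,0,-0.7],0,-0.3]

```text
clock: 8.35
tool_pos: [0.5719, 0.3421, 0.3111]
ee_rot: [0.002, 0.786, 0.618, 0.012]
contact_force: [-0.0, -0.4, -1.0]
opening: 0.655
```

```bash
python3 - <<'E'
from h import *
g=robot.get_state();p=g['tool_pos'];print(p,st(p),g['opening'],g['joints'])
s=get('scene','s3.png');d=get('side','d3.png')
a=comp(s,(0,150,70),(6,255,255),(415,190,455,240));b=comp(d,(0,150,70),(6,255,255),(225,210,270,245));print(a,b)
for D,bx in((s,(320,230,470,330)),(d,(170,200,300,270))): print('brass',comp(D,(15,120,60),(25,255,255),bx,20))
E
```

```text
[0.57192405 0.34213346 0.31111956] [-0.1317507   0.21597128] 0.6545476096672914 [0.42740875 0.50545411 0.26277371 1.30363334 0.00231928 2.23695732]
[([433, 215, 11, 18, 111], [438.3, 223.2])] [([244, 214, 26, 15, 194], [260.3, 219.0]), ([238, 222, 18, 13, 99], [246.5, 227.1])]
brass [([370, 232, 9, 11, 60], [374.3, 237.1]), ([352, 264, 22, 40, 407], [362.0, 282.3]), ([402, 316, 18, 14, 115], [409.1, 324.9])]
brass [([171, 220, 18, 13, 72], [179.9, 225.8]), ([254, 231, 11, 11, 73], [258.6, 236.5]), ([282, 239, 9, 7, 45], [285.7, 241.8])]
```

Roller is back at its home pixel (438,223), and brass is visible in the green half. Now over to the black case.

Request:
servo_tool:
  plan:
    - [[-0.1,0.03,0],0,-0.3]
    - [[-0.25,0.08,0],0,-0.3]
    - [[-0.42,0.13,0],0,-0.3]
    - [[-0.6,0.18,0],0,-0.3]
    - [[-0.8,0.24,0],0,-0.3]
    - [[-1,0.3,0],0,-0.3]
    - [[-1,0.3,0],0,-0.3]
    - [[-1,0.3,0],0,-0.3]
    - [[-1,0.3,0],0,-0.3]
    - [[-1,0.3,0],0,-0.3]

```text
clock: 9.28
tool_pos: [0.5812, 0.1338, 0.3052]
ee_rot: [0.0, 0.786, 0.618, 0.009]
contact_force: [0.1, 0.4, -0.3]
opening: 0.653
```

Request:
servo_tool:
  plan:
    - [[-0.1,0.03,0],0,-0.3]
    - [[-0.25,0.08,0],0,-0.3]
    - [[-0.42,0.13,0],0,-0.3]
    - [[-0.6,0.18,0],0,-0.3]
    - [[-0.8,0.24,0],0,-0.3]
    - [[-1,0.3,0],0,-0.3]
    - [[-1,0.3,0],0,-0.3]
    - [[-1,0.3,0],0,-0.3]
    - [[-1,0.3,0],0,-0.3]
    - [[-1,0.3,0],0,-0.3]

```text
clock: 10.12
tool_pos: [0.5925, -0.0727, 0.303]
ee_rot: [0.0, 0.785, 0.619, 0.009]
contact_force: [-0.2, 0.6, -0.7]
opening: 0.649
```

Request:
servo_tool:
  plan:
    - [[-0.1,0.03,0],0,-0.3]
    - [[-0.25,0.08,0],0,-0.3]
    - [[-0.42,0.13,0],0,-0.3]
    - [[-0.6,0.18,0],0,-0.3]
    - [[-0.75,0.23,0.05],0,-0.3]
    - [[-0.75,0.23,0.1],0,-0.3]
    - [[-0.75,0.23,0.15],0,-0.3]
    - [[-0.75,0.23,0.15],0,-0.3]
    - [[-0.75,0.23,0.15],0,-0.3]
    - [[-0.75,0.23,0.15],0,-0.3]

```text
clock: 10.95
tool_pos: [0.6031, -0.227, 0.272]
ee_rot: [0.0, 0.784, 0.62, 0.009]
contact_force: [-0.5, -0.8, 0.1]
opening: 0.65
```

```bash
python3 - <<'E'
from h import *
g=robot.get_state();print(g['tool_pos'],g['ee_rot'],g['joints'])
w=get('wrist','w1.png');print(proj(w,[.602,-.355,.086]))
E
```

```text
[ 0.60311513 -0.22699335  0.27202534] [1.08879180e-04 7.84271941e-01 6.20351476e-01 9.03094360e-03] [-0.48200958  0.4831623   0.12959004  1.20966669  0.01640668  1.32119905]
(np.float64(343.04345568421974), np.float64(288.49345513279))
```

View pics/w1.png

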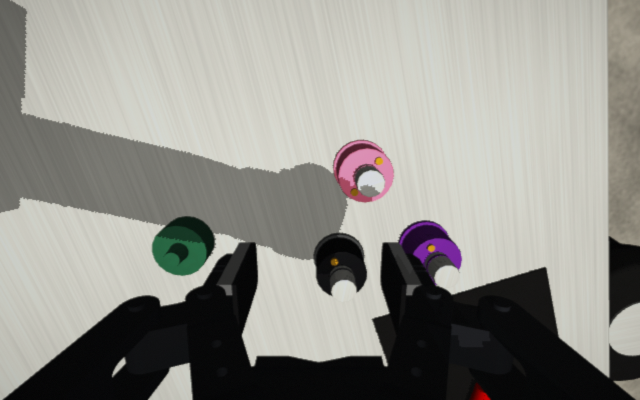

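```bash
python3 - <<'E'
from h import *
w=get('wrist');T0=robot.get_state();Rm=rot(T0['ee_rot']);tp=T0['tool_pos']
for n,p in(('black',(344,288.5)),('purple',(447,271)),('pink',(371,183))):
    c=onz(w,*p,.086); print(n,c,'shift/.2 to TCP z=.12',(Rm.T@(np.r_[c[:2],.12]-tp)/.2).round(3))
E
```

```text
black [ 0.60318863 -0.35591044  0.086     ] shift/.2 to TCP z=.12 [-0.634  0.138  0.756]
purple [ 0.71238481 -0.36134056  0.086     ] shift/.2 to TCP z=.12 [-0.535  0.675  0.764]
pink [ 0.6528613  -0.24945968  0.086     ] shift/.2 to TCP z=.12 [-0.059  0.257  0.765]
```

Request:
servo_tool:
  plan:
    - [[-0.12,0.03,0],0,-0.3]
    - [[-0.27,0.06,0],0,-0.3]
    - [[-0.43,0.1,0.05],0,-0.3]
    - [[-0.57,0.13,0.15],0,-0.3]
    - [[-0.632,0.138,0.3],0,-0.3]
    - [[-0.632,0.138,0.45],0,-0.3]
    - [[-0.632,0.138,0.6],0,-0.3]
    - [[-0.632,0.138,0.7],0,-0.3]
    - [[-0.632,0.138,0.75],0,-0.3]
    - [[-0.632,0.138,0.75],0,-0.3]

```text
clock: 11.88
tool_pos: [0.6023, -0.3541, 0.1189]
ee_rot: [-0.001, 0.784, 0.62, 0.009]
contact_force: [-0.0, -0.1, 0.3]
opening: 0.647
```

```bash
python3 - <<'E'
from h import *
w=get('wrist','w2.png');T0=robot.get_state();Rm=rot(T0['ee_rot']);tp=T0['tool_pos'];print(tp)
print('expect',proj(w,[.6028,-.3556,.086]),'shift to z .066',Rm.T@(np.array([.6028,-.3556,.066])-tp)/.2)
E
```

```text
[ 0.60325286 -0.35486462  0.1209837 ]
expect (np.float64(318.97875749820594), np.float64(238.04000696139406)) shift to z .066 [-0.0079559  -0.00451214  0.27480023]
```

View pics/w2.png

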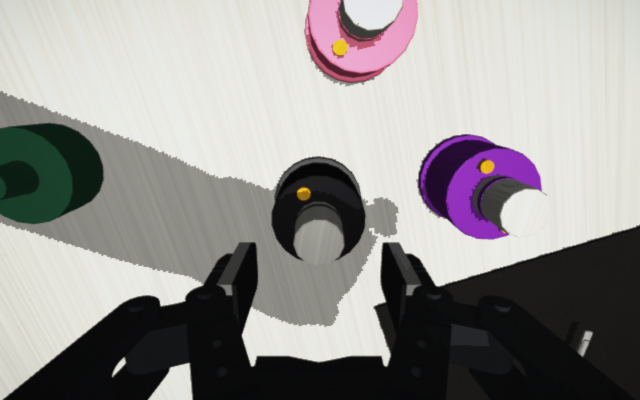

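Neck top at (319,241), as predicted and centred between the fingers. Descend and grip.

Request:
servo_tool:
  plan:
    - [[-0.008,-0.004,0.06],0,-0.3]
    - [[-0.008,-0.004,0.14],0,-0.3]
    - [[-0.008,-0.004,0.21],0,-0.3]
    - [[-0.008,-0.004,0.27],0,-0.3]
    - [[-0.008,-0.004,0.27],0,-0.3]
    - [[-0.008,-0.004,0.27],0,0]
    - [[-0.008,-0.004,0.27],0,0.5]
    - [[-0.008,-0.004,0.27],0,1]
    - [[-0.008,-0.004,0.27],0,1]
    - [[-0.008,-0.004,0.27],0,1]
  squeeze: 50

```text
clock: 12.77
tool_pos: [0.6035, -0.3562, 0.0682]
ee_rot: [0.001, 0.784, 0.62, 0.009]
contact_force: [-2.0, 0.7, 3.3]
opening: 0.313
```

Request:
servo_tool:
  plan:
    - [[0,0,0],0,1]
    - [[0,0,0],0,1]
    - [[0,0,-0.05],0,1]
    - [[0,0,-0.15],0,1]
    - [[0,0,-0.3],0,1]
    - [[0,0,-0.45],0,1]
    - [[0,0,-0.6],0,1]
    - [[0,0,-0.75],0,1]
    - [[0,0,-0.85],0,1]
    - [[0,0,-0.9],0,1]

```text
clock: 13.6
tool_pos: [0.6015, -0.3586, 0.2524]
ee_rot: [0.003, 0.784, 0.62, 0.01]
contact_force: [0.5, -1.1, -3.2]
opening: 0.311
```

```bash
python3 - <<'E'
from h import *
g=robot.get_state();p=g['tool_pos'];Rm=rot(g['ee_rot']);print(p,g['contact_force'],g['opening'])
w=wo(0,.181,.30);print('target',w,(Rm.T@(w-p)/.2).round(3),Rm.round(3).tolist())
get('wrist','w3.png')
E
```

```text
[ 0.60152946 -0.35860669  0.25239946] [ 0.45198399 -1.10134864 -3.15343746] 0.3109583819541058
target [0.69129733 0.27632117 0.3       ] [ 3.195 -0.29  -0.207] [[0.23, 0.973, 0.02], [0.973, -0.23, 0.007], [0.011, 0.018, -1.0]]
```

View pics/w3.png

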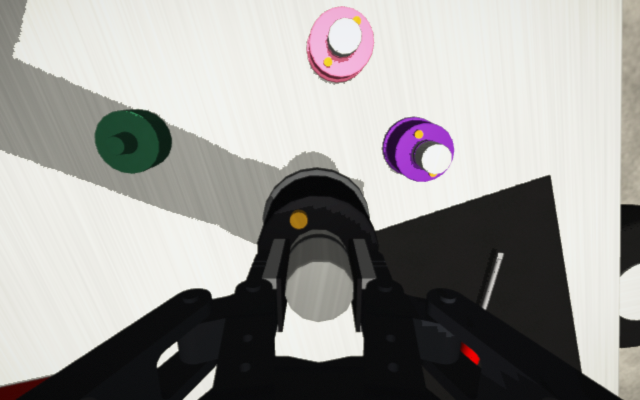

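Request:
servo_tool:
  plan:
    - [[0.06,0,-0.02],0,1]
    - [[0.16,-0.02,-0.05],0,1]
    - [[0.3,-0.03,-0.08],0,1]
    - [[0.45,-0.04,-0.1],0,1]
    - [[0.6,-0.06,-0.1],0,1]
    - [[0.75,-0.07,-0.1],0,1]
    - [[0.88,-0.08,-0.1],0,1]
    - [[0.96,-0.09,-0.1],0,1]
    - [[1,-0.09,-0.1],0,1]
    - [[1,-0.09,-0.1],0,1]

```text
clock: 14.48
tool_pos: [0.6297, -0.1576, 0.2741]
ee_rot: [0.003, 0.783, 0.622, 0.01]
contact_force: [-0.0, -0.1, -3.0]
opening: 0.314
```

Request:
servo_tool:
  plan:
    - [[0.06,0,0],0,1]
    - [[0.16,-0.02,0],0,1]
    - [[0.3,-0.03,0],0,1]
    - [[0.45,-0.04,0],0,1]
    - [[0.6,-0.06,0],0,1]
    - [[0.75,-0.07,0],0,1]
    - [[0.88,-0.08,0],0,1]
    - [[0.96,-0.09,0],0,1]
    - [[1,-0.09,0],0,1]
    - [[1,-0.09,0],0,1]

```text
clock: 15.32
tool_pos: [0.6578, 0.042, 0.2758]
ee_rot: [0.003, 0.783, 0.622, 0.01]
contact_force: [-0.1, 0.0, -3.9]
opening: 0.309
```

Request:
servo_tool:
  plan:
    - [[0.06,0,0],0,1]
    - [[0.16,-0.02,0],0,1]
    - [[0.3,-0.03,0],0,1]
    - [[0.45,-0.04,0],0,1]
    - [[0.6,-0.06,0],0,1]
    - [[0.75,-0.07,0],0,1]
    - [[0.88,-0.08,0],0,1]
    - [[0.96,-0.09,0],0,1]
    - [[1,-0.09,0],0,1]
    - [[1,-0.09,0],0,1]

```text
clock: 16.15
tool_pos: [0.6859, 0.2416, 0.2771]
ee_rot: [0.003, 0.783, 0.622, 0.01]
contact_force: [-1.1, 0.2, -3.3]
opening: 0.309
```

```bash
cat > pl.py <<'E'
from h import *
s=get('scene','s4.png');d=get('side','d4.png')
g=robot.get_state();p=g['tool_pos'];Rm=rot(g['ee_rot']);print(p,st(p),g['contact_force'],g['opening'],g['ee_rot'])
w=wo(0,.183,.15);print('shift to z.15',(Rm.T@(w-p)/.2).round(3),g['joints'].round(2))
# bucket reference: blue walls' top rim corners
cv2.imwrite('pics/b.png',np.hstack([cv2.resize(s['img'][220:360,340:480],None,fx=2.8,fy=2.8,interpolation=2),cv2.resize(d['img'][160:300,150:290],None,fx=2.8,fy=2.8,interpolation=2)])[:,:,::-1])
E
python3 pl.py
```

```text
[0.68575031 0.23943853 0.27736953] [0.00354247 0.14387118] [-0.08527649 -0.15512921 -3.01487581] 0.3133858704606029 [0.00351684 0.78335348 0.62149962 0.00911994]
shift to z.15 [ 0.19  -0.026  0.638] [0.23 0.65 0.42 1.33 0.   2.03]
```

Request:
servo_tool:
  plan:
    - [[0.06,0,0],0,1]
    - [[0.13,-0.02,0.03],0,1]
    - [[0.19,-0.026,0.1],0,1]
    - [[0.19,-0.026,0.2],0,1]
    - [[0.19,-0.026,0.3],0,1]
    - [[0.19,-0.026,0.4],0,1]
    - [[0.19,-0.026,0.5],0,1]
    - [[0.19,-0.026,0.57],0,1]
    - [[0.19,-0.026,0.62],0,1]
    - [[0.19,-0.026,0.62],0,1]

```text
clock: 17.08
tool_pos: [0.6896, 0.2778, 0.1495]
ee_rot: [0.002, 0.783, 0.621, 0.006]
contact_force: [-0.2, 0.4, -3.9]
opening: 0.31
```

```bash
python3 pl.py
```

```text
[0.69141657 0.27829601 0.15324582] [-0.00036216  0.18294501] [ 0.74374451 -0.25536848 -1.77404608] 0.31300465663240995 [0.00336786 0.78337695 0.62147649 0.00872881]
shift to z.15 [0.    0.002 0.016] [0.28 0.74 0.28 1.09 0.   2.08]
```

View pics/b.png

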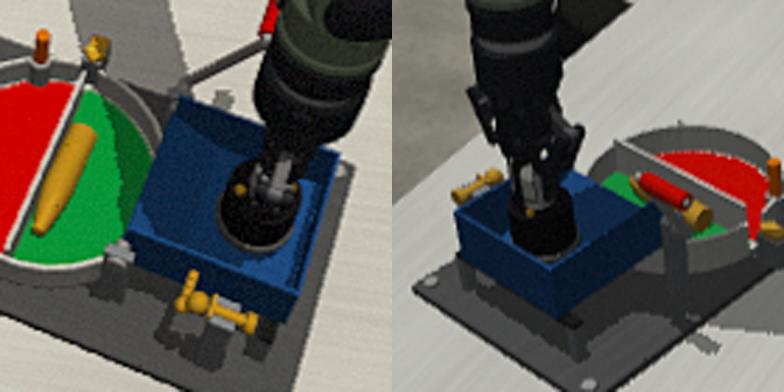

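Case hangs inside the bucket at scene crop (260,205), clear of the walls. Lower onto the floor.

Request:
servo_tool:
  plan:
    - [[0,0,0.02],0,1]
    - [[0,0,0.04],0,1]
    - [[0,0,0.06],0,1]
    - [[0,0,0.075],0,1]
    - [[0,0,0.085],0,1]
    - [[0,0,0.095],0,1]
    - [[0,0,0.1],0,1]
    - [[0,0,0.1],0,1]
    - [[0,0,0.1],0,1]
    - [[0,0,0.1],0,1]

```text
clock: 18.02
tool_pos: [0.6919, 0.2785, 0.1335]
ee_rot: [0.003, 0.783, 0.621, 0.009]
contact_force: [0.7, -0.3, -3.0]
opening: 0.312
```

Request:
servo_tool:
  plan:
    - [[0,0,0.003],0,1]
    - [[0,0,0.006],0,1]
    - [[0,0,0.009],0,1]
    - [[0,0,0.012],0,1]
    - [[0,0,0.015],0,1]
    - [[0,0,0.015],0,1]
    - [[0,0,0.015],0,1]
    - [[0,0,0.015],0,1]
    - [[0,0,0.015],0,1]
    - [[0,0,0.015],0,1]

```text
clock: 18.85
tool_pos: [0.6921, 0.2787, 0.1314]
ee_rot: [0.004, 0.783, 0.622, 0.009]
contact_force: [-2.9, -0.3, 6.5]
opening: 0.303
```

Contact (+6.5 N). Open and rise.

Request:
servo_tool:
  plan:
    - [[0,0,0],0,0.2]
    - [[0,0,0],0,0]
    - [[0,0,0],0,-0.2]
    - [[0,0,0],0,-0.2]
    - [[0,0,0],0,-0.2]
    - [[0,0,-0.03],0,-0.2]
    - [[0,0,-0.1],0,-0.2]
    - [[0,0,-0.2],0,-0.2]
    - [[0,0,-0.3],0,-0.2]
    - [[0,0,-0.4],0,-0.2]

```text
clock: 19.68
tool_pos: [0.6905, 0.2782, 0.2125]
ee_rot: [0.003, 0.783, 0.622, 0.009]
contact_force: [0.7, 0.0, -0.4]
opening: 0.604
```

Request:
servo_tool:
  plan:
    - [[0,0,-0.1],0,-0.2]
    - [[0,0,-0.25],0,-0.2]
    - [[0,0,-0.4],0,-0.2]
    - [[0,0,-0.5],0,-0.2]
    - [[-0.1,-0.2,-0.5],0,-0.2]
    - [[-0.2,-0.4,-0.5],0,-0.2]
    - [[-0.3,-0.5,-0.5],0,-0.2]
    - [[-0.3,-0.5,-0.5],0,-0.2]
    - [[-0.3,-0.5,-0.5],0,-0.2]
    - [[-0.3,-0.5,-0.5],0,-0.2]

```text
clock: 20.52
tool_pos: [0.5784, 0.2421, 0.3114]
ee_rot: [0.004, 0.783, 0.621, 0.011]
contact_force: [-0.1, 0.2, 0.4]
opening: 0.603
```

```bash
python3 pl.py; python3 - <<'E'
from h import *
s=get('scene');d=get('side')
O=((8,130,80),(18,255,255))
a=comp(s,*O,(310,220,365,270));b=comp(d,*O,(260,190,310,240))
if a and b:
    p,e=tri(s,a[0][1],d,b[0][1]);q=st(p);print('tray',e,np.arctan2(q[1],q[0])+np.radians(155))
print('roller',comp(s,(0,150,70),(6,255,255),(415,190,455,240)))
print('expected neck top',proj(s,wo(0,.183,.15)),proj(d,wo(0,.183,.15)))
E
```

```text
[0.57919048 0.24228525 0.31091807] [-0.10053953  0.12084858] [ 0.14695131 -0.61843028  0.14909631] 0.5957511834901814 [0.00396252 0.78335758 0.62147119 0.01042921]
shift to z.15 [0.294 0.492 0.818] [0.28 0.43 0.14 1.26 0.   2.08]
tray 0.0011262465466866142 0.00818318790618644
roller [([433, 215, 11, 19, 115], [438.3, 223.4])]
expected neck top (np.float64(437.3786896093146), np.float64(285.4628634040216)) (np.float64(200.43145214422617), np.float64(228.0000531005533))
```

View pics/b.png

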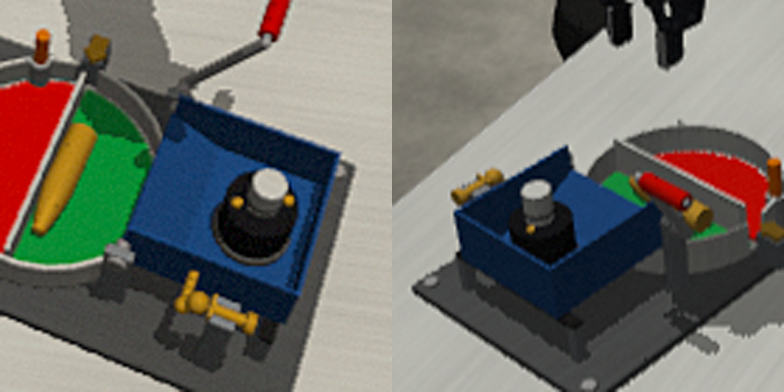

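The case stands upright on the bucket floor, with its neck top at scene (436,285) against (437,285) predicted. The tip is in the green half, the bucket is home and the gripper is clear.

```bash
python3 -c "from station import robot; print(robot.sign_off())"
```

```text
the job is handed in; nothing more can be done
None
```

The job is done and handed in at about 21 s of the 69 s allowed; the system reports no verdict.

**What I did:** I turned the tray clockwise by its orange post until the notch faced the pointer. Then I pushed the red roller past the latch, and the tip rolled out into the green half. The bucket swung back home with the gripper following it. I gripped the black altimeter case by its neck, stood it on the bucket floor and let go.

**Last checks, from the final images:**
- **Tray:** about 0.008 rad from lined up, where 0.12 is allowed.
- **Bucket:** the roller is back at its starting pixel to within 0.3 px, so the bucket is home.
- **Tip:** it lies in the green half, close to the dividing wall. I judged this by eye in the image and did not compute its position.
- **Case:** upright, with its neck top within about 2 px of the predicted spot.
- **Gripper:** clear of everything, with forces near zero.
- **Rotor and bezel ring:** I kept well away from both, but did not measure their positions again at the end.

**One disagreement:** the first two-view fix on the roller had its lines of sight 8 mm apart and put it about 15 mm higher than the station drawing. I used the drawing's position for the push, and it worked.

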